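# Draw the optic out of a double-door guard enclosure

## Robot

A 7-joint arm with a two-finger parallel gripper is mounted at the origin on a cart in front of the work surface, level with it; the furniture and walls round the work are solid. World frame = base frame: x ahead of the robot, y to its left, z up, the work surface at z = 0. Lengths are in m, angles in rad, forces in N, time in s.
With the tool pointing down it reaches from about 0.4 to 0.85 m from the base axis. Payload 4.5 kg.
Tool frame: the origin (TCP) lies on the front face of the gripper's body, between the roots of the fingers; the fingertips stand tip_extent ahead of it and the grasp point (between the pads) lies 54 mm ahead of it (tip_extent is the distance from the TCP to the fingertips, in m); z points along the fingers, y is the line along which they close (so a half turn about z gives the same grasp; the last joint's range is limited). The gripper opens to 85 mm and grips with 20 to 120 N. Pads are 22 mm wide; open, the fingers measure 114 mm over their backs; the gripper's body (76 mm by 85 mm) begins 54 mm behind the grasp point. The pads swing forward as they close: fully open they stand 13 mm farther back than shut.
Start: joints at [-1.178, 0.689, -0.195, 1.565, 0.157, 0.902, -0.215], TCP at [0.219, 0.585, 0.304] pointing down, gripper open.
Joint ranges: [-3.01, 3.01], [-0.46, 2.08], [-1.47, 1.51], [0.13, 2.56], [-1, 4.14], [0.04, 2.09], [-2.66, 2.66]. Speed limits (rad/s): [2.57, 2.57, 3.14, 3.14, 3.14, 3.14, 3.14].

## Interface

Orientations are given as a unit quaternion [x, y, z, w].
In Python, from cell import state, snapshot, camera_params, job_done, tip_extent gives the robot as it stands.
- The arm moves only by the tool jog_arm, never from a script. Its argument "moves" is a list of rows, each an object with "angular": the turn, a rotation vector about the world's x, y, z in degrees, a list of three; "delta_pos": the shift along the world's x, y, z in m, a list of three; "jaw": the finger opening in m, from 0 to 0.0854. In form: [{"angular": [wx, wy, wz], "delta_pos": [tx, ty, tz], "jaw": jaw}, ...]. A call has 1 to 20 rows; each row shifts and turns the commanded pose from where the row before left it; what a row does not reach is not made up. A row lasts 1/10 s, in which the tool goes at most 50 mm and 8.59 degrees, less where a joint would pass 70% of its speed; a pose out of reach is approached as far as the arm can. A call is refused whole if a number of a shift passes 0.05 or a number of a turn 8.59, either way. A call with a gripper value outside its range is refused whole. The fingers move at their own pace and stop on an object; the grip force is fixed at half the most. Time passes only in rows, so rows that do not move let the fingers close. It gives the time, the measured TCP pose, the force, the opening and the grip force at its end, in the units of the state.
- state(): the state, without advancing time (a new reading comes with each control period).
- snapshot(name): name is "scene" or "top"; returns the picture (480x640x3 uint8, blue, green, red); there is no depth.
- camera_params(name): a dict with "K" (3x3 intrinsics, pixels), "R" (3x3) and "t" (3): a world point X has camera coordinates R X + t. Camera axes: x right, y down, z forward; pixel columns grow to the right and rows downward; lengths in m; the calibration is good to about 2 mm. A picture is of the moment at which its call begins. camera_params takes no time and is no camera call.
- job_done(): hands the job in; it is judged then, once.
The state is a dict: "t": time; "qpos": joint angles; "joint_vel": joint speeds; "effort": joint torques, N m; "tcp_pos": TCP position; "orientation": TCP orientation; "wrist_force": force on the tool from outside, world axes, zero at the start; "wrist_torque": the same for the moment, N m; "gripper_width": opening from 0.0 (shut) to 1.0 (fully open); "grip_force": force on a finger pad.
Only numpy, scipy, OpenCV 4.12 (cv2) and the standard library are available. Lean on these libraries where they do the work, as an engineer would, in place of code of your own. Each camera call takes 0.05 s, during which the arm holds its last target. There are 200 camera calls.

## Task

Get the mirror mount out of the small guard enclosure for adjustment, on its sled: first swing the plain right-hand leaf wide open by the post on its top edge, then draw the flush bolt of the left-hand leaf up as far as it goes by its knobbed pull and swing that leaf wide open too, each to at least 60 degrees from shut. Then pull the sled all the way out through the doorway by its upright post, with the mirror mount still standing on it, and let go; leave both leaves open and do not disturb the other things on the breadboard.

Things in the scene. Friction and masses are not known exactly. Their poses are not given: they have to be found in the camera images.
- enclosure: grey sheet-metal guard box, open at the top, fixed to the breadboard: 160 mm wide, 90 mm deep, 125 mm high. Origin on the breadboard at the middle of the doorway; its x axis points through the doorway into the box (away from the robot), y to the left along the front, z up. The two leaves close the doorway; each is 66 mm wide, 12 mm thick (own x -12 to 0 mm when closed), top edge at z 125 mm
- active_leaf (a joint): right-hand (robot's right, -y) leaf, held by nothing but a little hinge friction (0.06 N m), stays where it is left. 0 closed, grows as it swings out towards the robot, up to 1.9 rad; it may start slightly ajar. A strip on its edge laps over the front of the left-hand leaf
- active_leaf_hinge (a point): point on the upright hinge axis of the right-hand leaf (right front corner of the doorway), at the height of the leaf's top edge, 125 mm
- active_pull (a point): grip point on the plain round steel post, 12 mm thick, that stands 55 mm up from the top edge of the right-hand leaf, 22 mm from the middle of the closed doorway; this point is 40 mm above the leaf's top edge, 15 mm below the post's end. The post turns with the leaf about the hinge, 46 mm from the axis
- passive_leaf (a joint): left-hand leaf, bolted to the sill while its bolt is down. 0 closed, grows as it swings out towards the robot, up to 1.9 rad; hinge friction 0.06 N m, stays where it is left
- passive_leaf_hinge (a point): point on the upright hinge axis of the left-hand leaf (left front corner of the doorway), at the height of the leaf's top edge, 125 mm
- bolt (a joint): flush bolt inside the left-hand leaf: slides straight up in the leaf, 0 down in the sill, 0.020 m fully withdrawn; it clears the sill at 0.012. Friction 3 N holds it wherever it is left
- bolt_pull (a point): grip point on the bolt's pull: a round steel post 12 mm thick with a wider 20 mm disc on its end, standing 61 mm above the top edge of the left-hand leaf, 22 mm from the middle of the closed doorway; this point is 40 mm above the leaf's top edge when the bolt is down and 15 mm below the disc. It rises with the bolt and turns with the leaf, 46 mm from the hinge axis. The leaf can be swung by it
- sled (a joint): sled on two rails in the box: 0 fully in, 0.080 m fully out towards the robot (along the enclosure's -x); friction 2.5 N. The leaves stand in its way unless both are open
- sled_pull (a point): grip point on the sled's upright round post, 12 mm thick, at the sled's front edge, 19 mm behind the doorway when the sled is in; this point is 130 mm above the breadboard, 17 mm below the post's end
- sled_seat (a point): middle of the sled's flat bed (53 mm long, 68 mm wide, inside a low rim), 28 mm above the breadboard
- optic: black square mirror mount with a round mirror, 38 x 42 mm and 47 mm tall, standing loose on the sled's bed; origin at the middle of its underside, z up
- bottle: white dropper bottle with a pointed cap, 38 mm wide, 106 mm tall, standing to the left of the enclosure; origin in its underside; a bystander
- lens_tube: black lens tube, 30 mm wide, 30 mm tall, standing to the right of the enclosure; origin in its underside; a bystander
- vial: small capped vial, 16 mm wide, 45 mm tall, near the front edge of the breadboard; origin in its underside; a bystander
Not all that is in view belongs to the job. Leave any blue or orange look-alike of the optic alone.

How it is judged:
On the way, in this order (a step that is already met when the one before it is completed fails the run):
1. the right-hand leaf is swung wide open (value of joint active_leaf above 1 rad), for 0.1 s.
2. the left-hand leaf's bolt is withdrawn from the sill (value of joint bolt above 0.014 m), for 0.1 s.
3. the left-hand leaf is swung wide open (value of joint passive_leaf above 1 rad), for 0.1 s.
At the end, for the whole second after the job is handed in: the sled stands at least 68 mm out and at rest, both leaves are at least 0.95 rad (54 degrees) open, and the mirror mount stands upright (within 0.2 rad) on the sled's bed, within 30 mm of its middle, at rest (value of joint sled above 0.068 m and value of joint each of active_leaf, passive_leaf above 0.95 rad and angle between optic's own z axis and vertical below 0.2 rad and horizontal distance between optic and sled_seat below 0.03 m and linear speed of optic below 0.02 m/s and velocity of joint sled below 0.01 m/s); the robot touches nothing.
It fails at once if the mirror mount is tipped over (angle between optic's own z axis and vertical above 0.35 rad).
It fails at once if a bystander is displaced by more than 30 mm (distance of any of bottle, lens_tube, vial from where it was at the start of the episode above 0.03 m).
It also fails if it takes over 61 s, if anything falls off the work surface, if the arm or the gripper's body presses on something with over 40 N, if the wrist force passes 120 N, or if a joint passes its speed limit or range.

## Working session

There is one attempt and no reset: what is moved stays moved. The work goes in short steps, Python scripts to look and compute and a tool call to move; the robot and the scene stay as the last step left them, time stands still between calls to the robot, and variables do not carry over. Pictures are saved under pics/ and viewed, at most 10 in all, crops included, and the job is handed in when it is done.

Besides the shell and the picture viewer there is one more tool, called after ">>>" by a JSON object that holds its "api" and its "payload", one argument or row to a line. jog_arm: Moves the arm, as the interface text tells. Its arguments: {"type":"object","properties":{"moves":{"type":"array","items":{"type":"object","properties":{"angular":{"type":"array","items":{"type":"number"}},"delta_pos":{"type":"array","items":{"type":"number"}},"jaw":{"type":"number"}}}}},"required":["moves"]}

```bash
mkdir -p pics; python3 - <<'E'
from cell import *
import cv2,numpy as np
np.set_printoptions(precision=4,suppress=True)
s=state();print(s['t'],s['tcp_pos'],s['orientation'],s['gripper_width'],tip_extent if not callable(tip_extent) else tip_extent())
for n in('scene','top'):
    cv2.imwrite(f'pics/{n}0.png',snapshot(n)); c=camera_params(n);print(n,c['K'],c['R'],c['t'],-c['R'].T@c['t'])
E
```

```text
0.0 [0.2193 0.5847 0.3031] [ 0.1784  0.984  -0.0009 -0.0001] 0.9992356216255583 0.0726
scene [[435.512    0.     319.1581]
 [  0.     435.512  230.6345]
 [  0.       0.       1.    ]] [[ 0.9768  0.2139  0.0085]
 [ 0.1879 -0.8375 -0.5131]
 [-0.1026  0.5028 -0.8583]] [-0.6175 -0.0156  1.051 ] [ 0.7139 -0.4094  0.8993]
top [[456.6646   0.     322.5699]
 [  0.     456.6646 238.5626]
 [  0.       0.       1.    ]] [[-0.0257 -0.9962  0.083 ]
 [-0.9878  0.0125 -0.1553]
 [ 0.1537 -0.0859 -0.9844]] [0.0308 0.623  0.8636] [0.4835 0.0971 0.9443]
```

View pics/scene0.png

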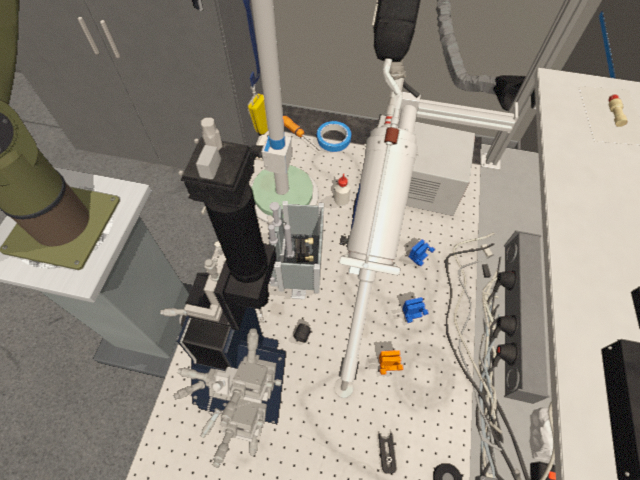

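View pics/top0.png

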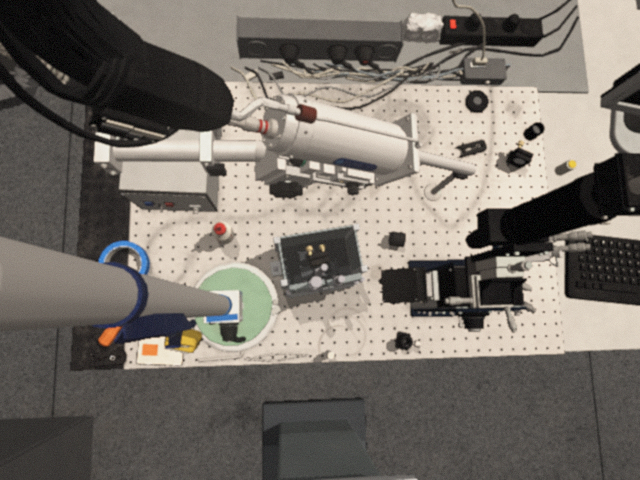

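The scene view shows the enclosure at about (300,248). In the top view it is at about (320,262), with the vial near (329,356), the lens tube at (397,240) and the bottle at (221,232). I'll zoom in on the enclosure.

```bash
python3 - <<'E'
import cv2,numpy as np
a=cv2.imread('pics/top0.png')[215:315,260:380]; b=cv2.imread('pics/scene0.png')[190:310,250:345]
a=cv2.resize(a,None,fx=6,fy=6,interpolation=cv2.INTER_CUBIC);b=cv2.resize(b,None,fx=5,fy=5,interpolation=cv2.INTER_CUBIC)
cv2.imwrite('pics/ca.png',a);cv2.imwrite('pics/cb.png',b)
E
```

```text
(no output)
```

View pics/ca.png

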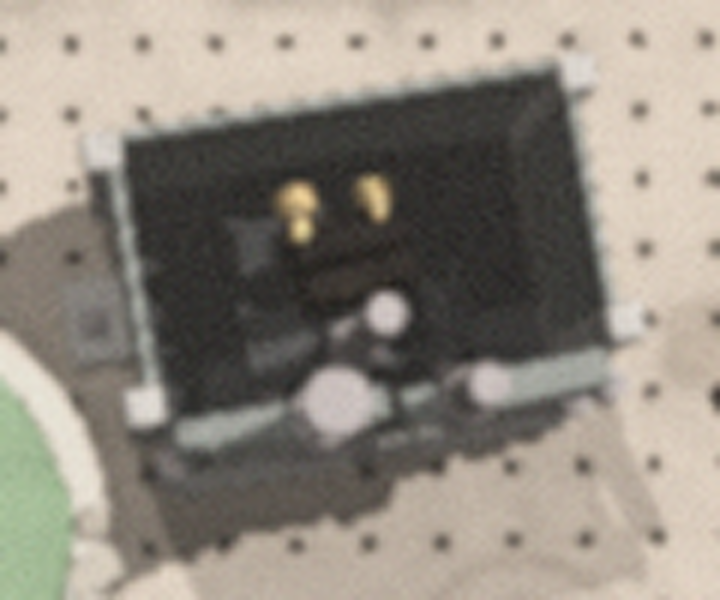

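View pics/cb.png

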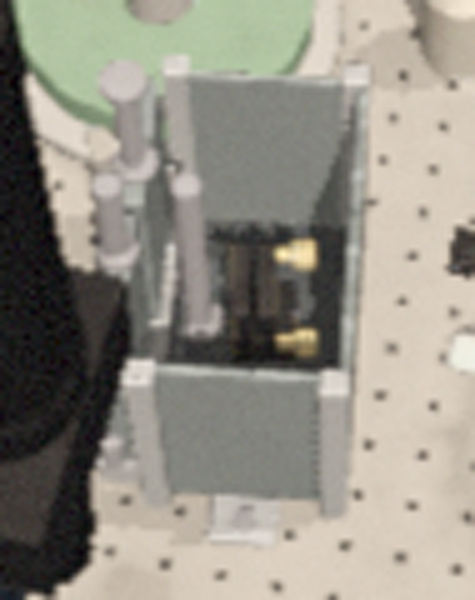

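Crop readings, in full-image pixels:

| Point | Top view | Scene view |
|---|---|---|
| Bolt disc | (316.7, 282) | (274.6, 206) |
| Active post top | (341.7, 278.8) | (271.4, 227) |
| Sled post top | (324.5, 267.2) | (287.2, 226.8) |

The four corner-post caps are also visible in both views.

```bash
cat > h.py <<'E'
from cell import *
import cv2,numpy as np
np.set_printoptions(precision=4,suppress=True)
C={n:camera_params(n) for n in('scene','top')}
def tri(pt,ps):
    P=[C[n]['K']@np.c_[C[n]['R'],C[n]['t']] for n in('top','scene')]
    X=cv2.triangulatePoints(P[0],P[1],np.array(pt,float),np.array(ps,float));return (X[:3]/X[3]).ravel()
def ray(n,p,z):
    c=C[n];o=-c['R'].T@c['t'];d=c['R'].T@np.linalg.solve(c['K'],[*p,1]);return o+d*(z-o[2])/d[2]
def pix(n,X):
    c=C[n];q=c['K']@(c['R']@np.array(X)+c['t']);return q[:2]/q[2]
E
python3 - <<'E'
from h import *
T=lambda x,y:(x/6+260-.4,y/6+215-.4)
S=lambda x,y:(x/5+250-.4,y/5+190-.4)
for nm,a,b,z in [('bolt',(340,402),(123,80),.186),('act',(490,383),(107,185),.18),('sled',(387,313),(186,184),.147),
 ('FL',(147,407),(177,65),.125),('BL',(103,150),(357,75),.125),('BR',(577,72),(335,382),.125),('FR',(627,320),(141,373),.125)]:
    print(nm,tri(T(*a),S(*b)),ray('top',T(*a),z),ray('scene',S(*b),z))
for nm,p,z in [('vial',(329,356),.045),('lens',(397,239),.03),('bottle',(219,228),.1)]: print(nm,ray('top',p,z))
for p in [(238,300)]: print(ray('top',p,.0),ray('top',p,.2))
E
```

```text
bolt [0.5299 0.0436 0.1884] [0.5297 0.0432 0.186 ] [0.5297 0.0453 0.186 ]
act [0.5348 0.0006 0.1796] [0.5345 0.0005 0.18  ] [0.5352 0.0005 0.18  ]
sled [0.5579 0.0262 0.1477] [0.5578 0.0261 0.147 ] [0.558  0.0268 0.147 ]
FL [0.5338 0.0967 0.1246] [0.5331 0.0964 0.125 ] [0.5346 0.0968 0.125 ]
BL [0.6109 0.1088 0.1247] [0.6105 0.1086 0.125 ] [0.6113 0.1088 0.125 ]
BR [ 0.6334 -0.0363  0.1244] [ 0.6329 -0.0364  0.125 ] [ 0.6339 -0.0364  0.125 ]
FR [ 0.5571 -0.0488  0.1235] [ 0.5564 -0.0488  0.125 ] [ 0.5581 -0.0493  0.125 ]
vial [0.395 0.012 0.045]
lens [ 0.6234 -0.1367  0.03  ]
bottle [0.6375 0.2151 0.1   ]
[0.5071 0.1898 0.    ] [0.5021 0.1702 0.2   ]
```

The triangulated post and corner heights match the given sizes to within 2–3 mm. The enclosure origin is about (0.539, 0.023) with a yaw of about 9.1°. Next I'll check the tall obstacles near the approach path.

```bash
python3 - <<'E'
from h import *
print('box',tri((404,286),(208,338)), tri((403,268),(215,320)))
for p in [(382,270),(385,303)]: print('boxedge',ray('top',p,.1),ray('top',p,.2))
print('column foot scene',ray('scene',(248,285),0),ray('scene',(248,285),.15),ray('scene',(248,285),.3))
print('column end top',ray('top',(475,235),.1),ray('top',(475,235),.3))
for z in (.1,.2,.4): print('pole scene',z,ray('scene',(282,190),z),ray('scene',(270,120),z),ray('scene',(284,120),z),ray('scene',(265,50),z))
print('poletop',[ray('top',p,z) for p,z in [((238,285),.05),((238,315),.05),((100,250),.4),((100,325),.4)]])
I=cv2.imread('pics/top0.png')[180:400,130:480];cv2.imwrite('pics/t2.png',cv2.resize(I,None,fx=2.2,fy=2.2,interpolation=cv2.INTER_CUBIC))
E
```

```text
box [ 0.4894 -0.1733  0.0344] [ 0.5169 -0.1542  0.1142]
boxedge [ 0.5541 -0.0871  0.1   ] [ 0.5458 -0.0653  0.2   ]
boxedge [ 0.4926 -0.0899  0.1   ] [ 0.4916 -0.0678  0.2   ]
column foot scene [ 0.4815 -0.0557  0.    ] [ 0.5203 -0.1147  0.15  ] [ 0.559  -0.1737  0.3   ]
column end top [ 0.6185 -0.2728  0.1   ] [ 0.5865 -0.1852  0.3   ]
pole scene 0.1 [0.5134 0.1451 0.1   ] [0.4282 0.3488 0.1   ] [0.4625 0.3567 0.1   ] [0.3405 0.6088 0.1   ]
pole scene 0.2 [0.5385 0.0758 0.2   ] [0.4639 0.254  0.2   ] [0.4939 0.2608 0.2   ] [0.3872 0.4815 0.2   ]
pole scene 0.4 [ 0.5887 -0.063   0.4   ] [0.5354 0.0643 0.4   ] [0.5569 0.0692 0.4   ] [0.4807 0.2267 0.4   ]
poletop [array([0.5345, 0.185 , 0.05  ]), array([0.4775, 0.1848, 0.05  ]), array([0.5583, 0.3087, 0.4   ]), array([0.4728, 0.3046, 0.4   ])]
```

View pics/t2.png

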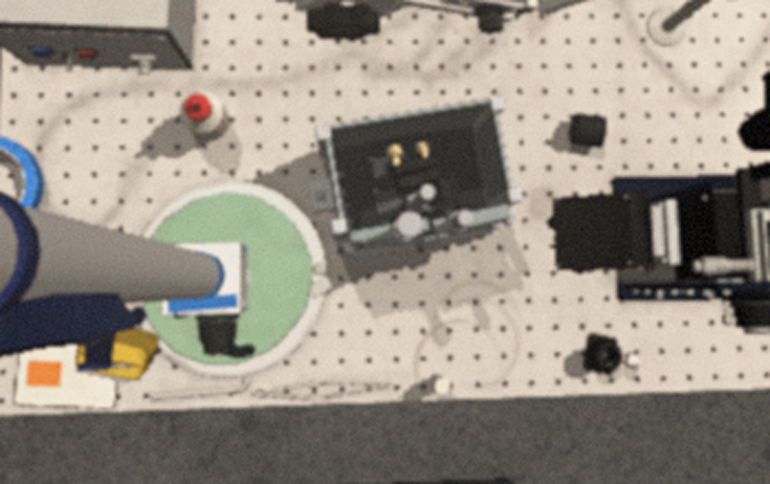

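Obstacles:
- The pole on the green disc stands near (0.505, 0.185) and is tall.
- The microscope barrel is around (0.575, -0.19), above z 0.3.

I'll retract, sweep around inside the pole's radius, and then approach the right-hand post.

>>> {"api": "jog_arm", "payload": {
  "moves": [
    {"delta_pos": [-0.015, -0.04, 0], "jaw": 0.04},
    {"delta_pos": [-0.015, -0.04, 0]},
    {"delta_pos": [-0.015, -0.04, 0]},
    {"delta_pos": [-0.015, -0.04, 0]},
    {"delta_pos": [-0.015, -0.04, 0]},
    {"delta_pos": [0.0394, -0.0172, 0], "angular": [0, 0, -6]},
    {"delta_pos": [0.0374, -0.0213, 0], "angular": [0, 0, -6]},
    {"delta_pos": [0.035, -0.025, 0], "angular": [0, 0, -6]},
    {"delta_pos": [0.0322, -0.0286, 0], "angular": [0, 0, -6]},
    {"delta_pos": [0.029, -0.0317, 0], "angular": [0, 0, -6]},
    {"delta_pos": [0.0255, -0.0347, 0], "angular": [0, 0, -6]},
    {"delta_pos": [0.0218, -0.0371, 0], "angular": [0, 0, -6]},
    {"delta_pos": [0.0178, -0.0391, 0], "angular": [0, 0, -6]},
    {"delta_pos": [0.0135, -0.0409, 0], "angular": [0, 0, -6]},
    {"delta_pos": [0.0093, -0.042, 0], "angular": [0, 0, -6]}
  ]
}}

```text
validation failed for argument at $.mo...
```

>>> {"api": "jog_arm", "payload": {
  "moves": [
    {"angular": [0, 0, 0], "delta_pos": [-0.015, -0.04, 0.0], "jaw": 0.04},
    {"angular": [0, 0, 0], "delta_pos": [-0.015, -0.04, 0.0], "jaw": 0.04},
    {"angular": [0, 0, 0], "delta_pos": [-0.015, -0.04, 0.0], "jaw": 0.04},
    {"angular": [0, 0, 0], "delta_pos": [-0.015, -0.04, 0.0], "jaw": 0.04},
    {"angular": [0, 0, 0], "delta_pos": [-0.015, -0.04, 0.0], "jaw": 0.04},
    {"angular": [0, 0, -6], "delta_pos": [0.0394, -0.0172, 0.0], "jaw": 0.04},
    {"angular": [0, 0, -6], "delta_pos": [0.0374, -0.0213, 0.0], "jaw": 0.04},
    {"angular": [0, 0, -6], "delta_pos": [0.035, -0.025, 0.0], "jaw": 0.04},
    {"angular": [0, 0, -6], "delta_pos": [0.0322, -0.0286, 0.0], "jaw": 0.04},
    {"angular": [0, 0, -6], "delta_pos": [0.029, -0.0317, 0.0], "jaw": 0.04},
    {"angular": [0, 0, -6], "delta_pos": [0.0255, -0.0347, 0.0], "jaw": 0.04},
    {"angular": [0, 0, -6], "delta_pos": [0.0218, -0.0371, 0.0], "jaw": 0.04},
    {"angular": [0, 0, -6], "delta_pos": [0.0178, -0.0391, 0.0], "jaw": 0.04},
    {"angular": [0, 0, -6], "delta_pos": [0.0135, -0.0409, 0.0], "jaw": 0.04},
    {"angular": [0, 0, -6], "delta_pos": [0.0093, -0.042, 0.0], "jaw": 0.04}
  ]
}}

```text
t: 1.6
tcp_pos: [0.4062, 0.066, 0.3039]
orientation: [0.648, 0.762, 0.0, 0.0]
wrist_force: [0.3, -0.4, 0.6]
gripper_width: 0.468
grip_force: 0.0
```

>>> {"api": "jog_arm", "payload": {
  "moves": [
    {"angular": [0, 0, 0], "delta_pos": [0.0322, -0.0164, 0], "jaw": 0.04},
    {"angular": [0, 0, 0], "delta_pos": [0.0322, -0.0164, 0], "jaw": 0.04},
    {"angular": [0, 0, 0], "delta_pos": [0.0322, -0.0164, 0], "jaw": 0.04},
    {"angular": [0, 0, 0], "delta_pos": [0.0322, -0.0163, 0], "jaw": 0.04},
    {"angular": [0, 0, 0], "delta_pos": [0, 0, 0], "jaw": 0.04},
    {"angular": [0, 0, 0], "delta_pos": [0, 0, -0.03], "jaw": 0.04},
    {"angular": [0, 0, 0], "delta_pos": [0, 0, -0.03], "jaw": 0.04},
    {"angular": [0, 0, 0], "delta_pos": [0, 0, -0.02], "jaw": 0.04},
    {"angular": [0, 0, 0], "delta_pos": [0, 0, 0], "jaw": 0.04}
  ]
}}

```text
t: 2.5
tcp_pos: [0.5317, 0.0026, 0.2214]
orientation: [0.646, 0.763, -0.002, -0.003]
wrist_force: [-1.3, -0.9, -0.3]
gripper_width: 0.468
grip_force: 0.0
```

```bash
python3 - <<'E'
from h import *
a=cv2.resize(snapshot('scene')[150:310,210:345],None,fx=3.5,fy=3.5);b=cv2.resize(snapshot('top')[200:360,240:410],(595,560))
a=cv2.resize(a,(390,460));b=cv2.resize(b,(405,460))
cv2.imwrite('pics/p1.png',np.hstack([a,b]))
E
```

```text
(no output)
```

View pics/p1.png

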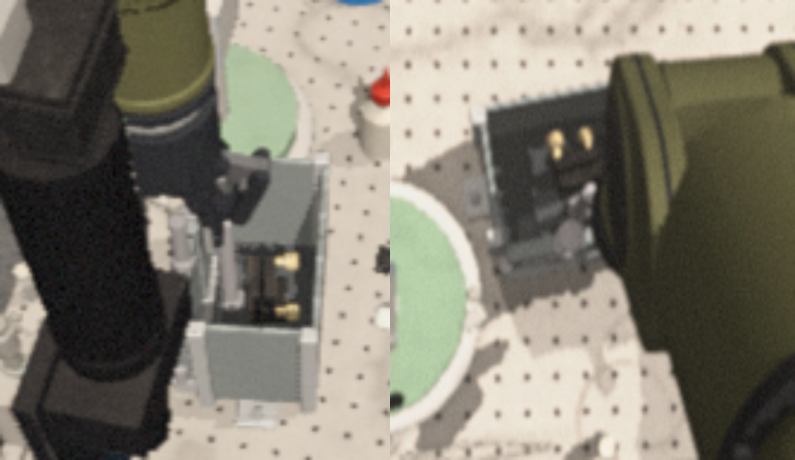

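The post sits between the fingers, with the left finger inside the box and the body clear. The fitted hinge is at local x -12 and reproduces the measured post position. I'll nudge, close, and swing the first half.

>>> {"api": "jog_arm", "payload": {
  "moves": [
    {"angular": [0, 0, 0], "delta_pos": [0.003, -0.002, 0], "jaw": 0.04},
    {"angular": [0, 0, 0], "delta_pos": [0, 0, 0], "jaw": 0.0},
    {"angular": [0, 0, 0], "delta_pos": [0, 0, 0], "jaw": 0.0},
    {"angular": [0, 0, 0], "delta_pos": [0, 0, 0], "jaw": 0.0},
    {"angular": [0, 0, 0], "delta_pos": [0, 0, 0], "jaw": 0.0},
    {"angular": [0, 0, 0], "delta_pos": [0, 0, 0], "jaw": 0.0},
    {"angular": [0, 0, 0], "delta_pos": [0, 0, 0], "jaw": 0.0}
  ]
}}

```text
t: 3.3
tcp_pos: [0.5369, -0.0002, 0.2249]
orientation: [0.647, 0.763, -0.0, 0.0]
wrist_force: [-2.3, -0.8, 6.0]
gripper_width: 0.118
grip_force: 58.5
```

>>> {"api": "jog_arm", "payload": {
  "moves": [
    {"angular": [0, 0, 6], "delta_pos": [-0.0049, -0.0006, 0], "jaw": 0.0},
    {"angular": [0, 0, 6], "delta_pos": [-0.0047, -0.0011, 0], "jaw": 0.0},
    {"angular": [0, 0, 6], "delta_pos": [-0.0046, -0.0016, 0], "jaw": 0.0},
    {"angular": [0, 0, 6], "delta_pos": [-0.0044, -0.002, 0], "jaw": 0.0},
    {"angular": [0, 0, 6], "delta_pos": [-0.0041, -0.0025, 0], "jaw": 0.0},
    {"angular": [0, 0, 6], "delta_pos": [-0.0039, -0.003, 0], "jaw": 0.0},
    {"angular": [0, 0, 0], "delta_pos": [0, 0, 0], "jaw": 0.0}
  ]
}}

```text
t: 4.0
tcp_pos: [0.5105, -0.0097, 0.2249]
orientation: [0.378, 0.926, 0.001, 0.0]
wrist_force: [-1.3, 3.1, 5.6]
gripper_width: 0.116
grip_force: 58.7
```

>>> {"api": "jog_arm", "payload": {
  "moves": [
    {"angular": [0, 0, 6], "delta_pos": [-0.0036, -0.0033, 0], "jaw": 0.0},
    {"angular": [0, 0, 6], "delta_pos": [-0.0032, -0.0036, 0], "jaw": 0.0},
    {"angular": [0, 0, 6], "delta_pos": [-0.0027, -0.004, 0], "jaw": 0.0},
    {"angular": [0, 0, 6], "delta_pos": [-0.0024, -0.0043, 0], "jaw": 0.0},
    {"angular": [0, 0, 6], "delta_pos": [-0.0019, -0.0044, 0], "jaw": 0.0},
    {"angular": [0, 0, 6], "delta_pos": [-0.0014, -0.0047, 0], "jaw": 0.0},
    {"angular": [0, 0, 6], "delta_pos": [-0.0009, -0.0047, 0], "jaw": 0.0},
    {"angular": [0, 0, 0], "delta_pos": [0, 0, 0], "jaw": 0.0},
    {"angular": [0, 0, 0], "delta_pos": [0, 0, 0], "jaw": 0.0}
  ]
}}

```text
t: 4.9
tcp_pos: [0.4939, -0.0381, 0.2249]
orientation: [0.021, 1.0, 0.001, -0.0]
wrist_force: [-3.2, 3.5, 7.7]
gripper_width: 0.117
grip_force: 59.2
```

Right leaf is at about 80°. I'll release, rise, and move over the bolt pull.

>>> {"api": "jog_arm", "payload": {
  "moves": [
    {"angular": [0, 0, 0], "delta_pos": [0, 0, 0], "jaw": 0.04},
    {"angular": [0, 0, 0], "delta_pos": [0, 0, 0], "jaw": 0.04},
    {"angular": [0, 0, 0], "delta_pos": [0, 0, 0], "jaw": 0.04},
    {"angular": [0, 0, 0], "delta_pos": [0, 0, 0.02], "jaw": 0.04},
    {"angular": [0, 0, 0], "delta_pos": [0, 0, 0.03], "jaw": 0.04},
    {"angular": [0, 0, 0], "delta_pos": [0, 0, 0.03], "jaw": 0.04},
    {"angular": [0, 0, -7.85], "delta_pos": [0.0036, 0.0082, 0], "jaw": 0.04},
    {"angular": [0, 0, -7.85], "delta_pos": [0.0036, 0.0082, 0], "jaw": 0.04},
    {"angular": [0, 0, -7.85], "delta_pos": [0.0036, 0.0082, 0], "jaw": 0.04},
    {"angular": [0, 0, -7.85], "delta_pos": [0.0036, 0.0082, 0], "jaw": 0.04},
    {"angular": [0, 0, -7.85], "delta_pos": [0.0036, 0.0082, 0], "jaw": 0.04},
    {"angular": [0, 0, -7.85], "delta_pos": [0.0036, 0.0082, 0], "jaw": 0.04},
    {"angular": [0, 0, -7.85], "delta_pos": [0.0036, 0.0082, 0], "jaw": 0.04},
    {"angular": [0, 0, -7.85], "delta_pos": [0.0036, 0.0082, 0], "jaw": 0.04},
    {"angular": [0, 0, -7.85], "delta_pos": [0.0036, 0.0082, 0], "jaw": 0.04},
    {"angular": [0, 0, -7.85], "delta_pos": [0.0036, 0.0082, 0], "jaw": 0.04},
    {"angular": [0, 0, 0], "delta_pos": [0, 0, 0], "jaw": 0.04},
    {"angular": [0, 0, 0], "delta_pos": [0, 0, 0], "jaw": 0.04},
    {"angular": [0, 0, 0], "delta_pos": [0, 0, 0], "jaw": 0.04}
  ]
}}

```text
t: 6.8
tcp_pos: [0.5303, 0.0415, 0.3039]
orientation: [0.649, 0.76, -0.0, 0.0]
wrist_force: [-0.1, -0.4, -0.0]
gripper_width: 0.469
grip_force: 0.0
```

```bash
python3 - <<'E'
from h import *
a=snapshot('scene')[150:310,210:345];b=snapshot('top')[200:360,240:410]
a=cv2.resize(a,(390,460));b=cv2.resize(b,(405,460))
cv2.imwrite('pics/p2.png',np.hstack([a,b])); print(state()['tcp_pos'],state()['qpos'])
E
```

```text
[0.5303 0.0415 0.3039] [-0.1456  0.5641 -0.031   1.8514  0.0252  0.7266 -0.0343]
```

View pics/p2.png

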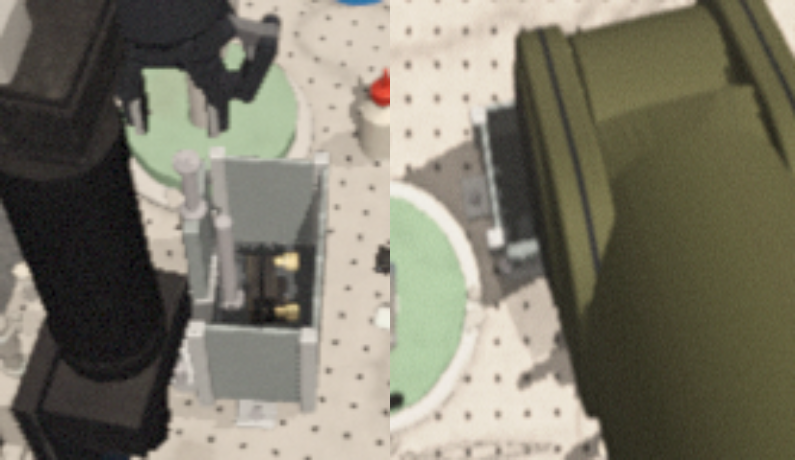

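The right leaf has left the doorway and is hidden behind the black column. The bolt pull stands undisturbed at crop (187,160), with the gripper above it. I'll descend, close and lift.

>>> {"api": "jog_arm", "payload": {
  "moves": [
    {"angular": [0, 0, 0], "delta_pos": [0, 0.002, -0.03], "jaw": 0.045},
    {"angular": [0, 0, 0], "delta_pos": [0, 0, -0.03], "jaw": 0.045},
    {"angular": [0, 0, 0], "delta_pos": [0, 0, -0.029], "jaw": 0.045},
    {"angular": [0, 0, 0], "delta_pos": [0, 0, 0], "jaw": 0.045},
    {"angular": [0, 0, 0], "delta_pos": [0, 0, 0], "jaw": 0.045},
    {"angular": [0, 0, 0], "delta_pos": [0, 0, 0], "jaw": 0.0},
    {"angular": [0, 0, 0], "delta_pos": [0, 0, 0], "jaw": 0.0},
    {"angular": [0, 0, 0], "delta_pos": [0, 0, 0], "jaw": 0.0},
    {"angular": [0, 0, 0], "delta_pos": [0, 0, 0], "jaw": 0.0},
    {"angular": [0, 0, 0], "delta_pos": [0, 0, 0], "jaw": 0.0},
    {"angular": [0, 0, 0], "delta_pos": [0, 0, 0], "jaw": 0.0}
  ]
}}

```text
t: 8.0
tcp_pos: [0.5301, 0.0441, 0.215]
orientation: [0.65, 0.76, -0.0, -0.0]
wrist_force: [-2.8, -1.4, 1.7]
gripper_width: 0.162
grip_force: 58.2
```

>>> {"api": "jog_arm", "payload": {
  "moves": [
    {"angular": [0, 0, 0], "delta_pos": [0, 0, 0.004], "jaw": 0.0},
    {"angular": [0, 0, 0], "delta_pos": [0, 0, 0.004], "jaw": 0.0},
    {"angular": [0, 0, 0], "delta_pos": [0, 0, 0.004], "jaw": 0.0},
    {"angular": [0, 0, 0], "delta_pos": [0, 0, 0.004], "jaw": 0.0},
    {"angular": [0, 0, 0], "delta_pos": [0, 0, 0.002], "jaw": 0.0},
    {"angular": [0, 0, 0], "delta_pos": [0, 0, 0], "jaw": 0.0},
    {"angular": [0, 0, 0], "delta_pos": [0, 0, 0], "jaw": 0.0}
  ]
}}

```text
t: 8.7
tcp_pos: [0.5302, 0.0442, 0.2333]
orientation: [0.65, 0.76, -0.0, -0.0]
wrist_force: [-4.1, -1.0, 2.7]
gripper_width: 0.165
grip_force: 58.4
```

>>> {"api": "jog_arm", "payload": {
  "moves": [
    {"angular": [0, 0, 0], "delta_pos": [0, 0, 0.001], "jaw": 0.0},
    {"angular": [0, 0, 0], "delta_pos": [0, 0, 0.001], "jaw": 0.0},
    {"angular": [0, 0, 0], "delta_pos": [0, 0, 0.001], "jaw": 0.0},
    {"angular": [0, 0, 0], "delta_pos": [0, 0, 0], "jaw": 0.0}
  ]
}}

```text
t: 9.1
tcp_pos: [0.5299, 0.0442, 0.2341]
orientation: [0.65, 0.76, -0.001, -0.001]
wrist_force: [1.8, -1.7, -25.7]
gripper_width: 0.164
grip_force: 58.6
```

```bash
python3 - <<'E'
from h import *
a=snapshot('scene')[150:270,230:330]
cv2.imwrite('pics/p3.png',cv2.resize(a,None,fx=5,fy=5,interpolation=cv2.INTER_CUBIC))
for z in (.186,.206): print((pix('scene',[.53,.0437,z])-[230,150])*5)
E
```

```text
[220.5599 281.4545]
[216.4091 252.4262]
```

View pics/p3.png

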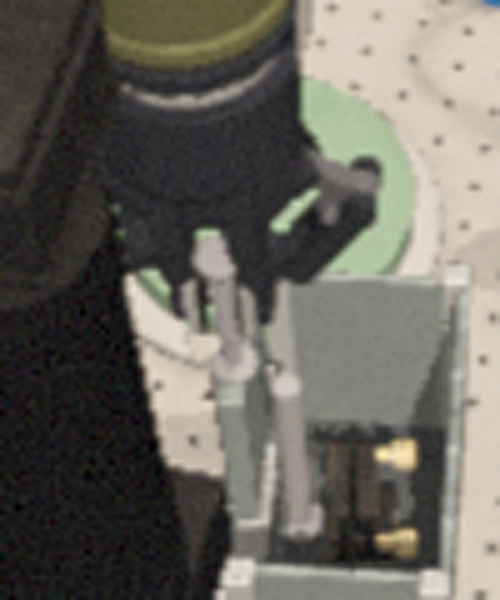

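The disc top is at (212,248), which matches the raised prediction, and the 26 N down-force shows the bolt is at its stop. I'll ease off 2 mm and swing the left leaf.

>>> {"api": "jog_arm", "payload": {
  "moves": [
    {"angular": [0, 0, 0], "delta_pos": [0, 0, -0.002], "jaw": 0.0},
    {"angular": [0, 0, -6], "delta_pos": [-0.0047, -0.0011, 0], "jaw": 0.0},
    {"angular": [0, 0, -6], "delta_pos": [-0.0049, -0.0007, 0], "jaw": 0.0},
    {"angular": [0, 0, -6], "delta_pos": [-0.0048, -0.0001, 0], "jaw": 0.0},
    {"angular": [0, 0, -6], "delta_pos": [-0.0049, 0.0004, 0], "jaw": 0.0},
    {"angular": [0, 0, -6], "delta_pos": [-0.0047, 0.0009, 0], "jaw": 0.0},
    {"angular": [0, 0, 0], "delta_pos": [0, 0, 0], "jaw": 0.0}
  ]
}}

```text
t: 9.85
tcp_pos: [0.5057, 0.0437, 0.2339]
orientation: [0.824, 0.566, -0.001, -0.0]
wrist_force: [-1.4, -2.6, -14.9]
gripper_width: 0.165
grip_force: 58.8
```

>>> {"api": "jog_arm", "payload": {
  "moves": [
    {"angular": [0, 0, -6], "delta_pos": [-0.0047, 0.0014, 0], "jaw": 0.0},
    {"angular": [0, 0, -6], "delta_pos": [-0.0045, 0.0018, 0], "jaw": 0.0},
    {"angular": [0, 0, -6], "delta_pos": [-0.0042, 0.0023, 0], "jaw": 0.0},
    {"angular": [0, 0, -6], "delta_pos": [-0.004, 0.0028, 0], "jaw": 0.0},
    {"angular": [0, 0, -6], "delta_pos": [-0.0037, 0.0031, 0], "jaw": 0.0},
    {"angular": [0, 0, -6], "delta_pos": [-0.0034, 0.0036, 0], "jaw": 0.0},
    {"angular": [0, 0, -6], "delta_pos": [-0.0029, 0.0038, 0], "jaw": 0.0},
    {"angular": [0, 0, -6], "delta_pos": [-0.0026, 0.0042, 0], "jaw": 0.0},
    {"angular": [0, 0, 0], "delta_pos": [0, 0, 0], "jaw": 0.0},
    {"angular": [0, 0, 0], "delta_pos": [0, 0, 0], "jaw": 0.0}
  ]
}}

```text
t: 10.85
tcp_pos: [0.4752, 0.0674, 0.2339]
orientation: [0.983, 0.184, -0.001, -0.001]
wrist_force: [-4.3, -3.0, -12.2]
gripper_width: 0.165
grip_force: 58.9
```

Left leaf is at about 79°. The gripper body would pass close to the raised knob on the way out with the sled, so I'll swing the leaf another 20° and then release and rise.

>>> {"api": "jog_arm", "payload": {
  "moves": [
    {"angular": [0, 0, -6.5], "delta_pos": [-0.0022, 0.0047, 0], "jaw": 0.0},
    {"angular": [0, 0, -6.5], "delta_pos": [-0.0017, 0.005, 0], "jaw": 0.0},
    {"angular": [0, 0, -7], "delta_pos": [-0.0012, 0.0055, 0], "jaw": 0.0},
    {"angular": [0, 0, 0], "delta_pos": [0, 0, 0], "jaw": 0.0},
    {"angular": [0, 0, 0], "delta_pos": [0, 0, 0], "jaw": 0.0}
  ]
}}

```text
t: 11.35
tcp_pos: [0.47, 0.0832, 0.2338]
orientation: [1.0, 0.011, -0.002, -0.001]
wrist_force: [-5.3, -0.4, -11.4]
gripper_width: 0.166
grip_force: 58.9
```

>>> {"api": "jog_arm", "payload": {
  "moves": [
    {"angular": [0, 0, 0], "delta_pos": [0, 0, 0], "jaw": 0.045},
    {"angular": [0, 0, 0], "delta_pos": [0, 0, 0], "jaw": 0.045},
    {"angular": [0, 0, 0], "delta_pos": [0, 0, 0], "jaw": 0.045},
    {"angular": [0, 0, 0], "delta_pos": [0, 0, 0], "jaw": 0.045},
    {"angular": [0, 0, 0], "delta_pos": [0, 0, 0.02], "jaw": 0.045},
    {"angular": [0, 0, 0], "delta_pos": [0, 0, 0.03], "jaw": 0.045},
    {"angular": [0, 0, 0], "delta_pos": [0, 0, 0.03], "jaw": 0.045},
    {"angular": [0, 0, 0], "delta_pos": [0, 0, 0], "jaw": 0.045}
  ]
}}

```text
t: 12.15
tcp_pos: [0.4737, 0.0818, 0.3173]
orientation: [1.0, 0.008, 0.004, -0.001]
wrist_force: [0.6, 0.7, -0.3]
gripper_width: 0.523
grip_force: 0.0
```

```bash
python3 - <<'E'
from h import *
s=state();print(s['tcp_pos'],s['orientation'],s['qpos'])
a=snapshot('scene')[150:310,210:345];b=snapshot('top')[200:360,240:410]
a=cv2.resize(a,(390,460));b=cv2.resize(b,(405,460))
cv2.imwrite('pics/p4.png',np.hstack([a,b]))
E
```

```text
[0.4737 0.0818 0.3173] [ 1.      0.0083  0.0041 -0.0007] [-0.6424  0.547   0.5969  2.0015 -0.4608  0.7188 -1.3157]
```

View pics/p4.png

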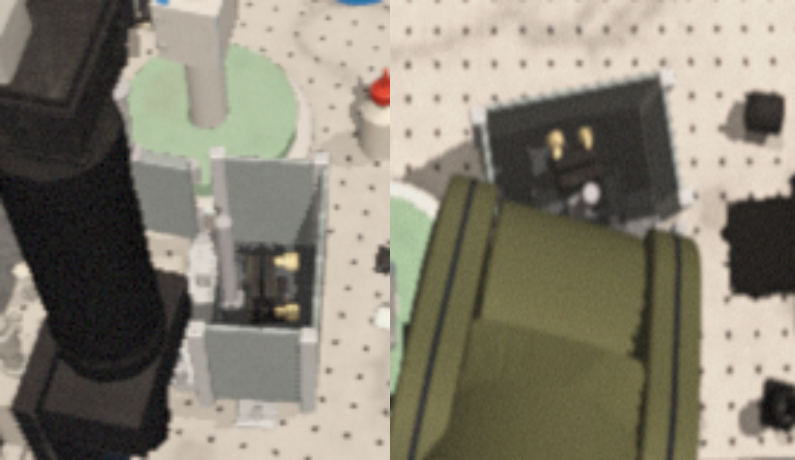

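The left leaf is wide open and the doorway is clear. The sled post is at top crop (592,193). I'll move over it and grip.

>>> {"api": "jog_arm", "payload": {
  "moves": [
    {"angular": [0, 0, 8.2], "delta_pos": [0.007, -0.0046, 0], "jaw": 0.04},
    {"angular": [0, 0, 8.2], "delta_pos": [0.007, -0.0046, 0], "jaw": 0.04},
    {"angular": [0, 0, 8.2], "delta_pos": [0.007, -0.0046, 0], "jaw": 0.04},
    {"angular": [0, 0, 8.2], "delta_pos": [0.007, -0.0046, 0], "jaw": 0.04},
    {"angular": [0, 0, 8.2], "delta_pos": [0.007, -0.0046, 0], "jaw": 0.04},
    {"angular": [0, 0, 8.2], "delta_pos": [0.007, -0.0046, 0], "jaw": 0.04},
    {"angular": [0, 0, 8.2], "delta_pos": [0.007, -0.0046, 0], "jaw": 0.04},
    {"angular": [0, 0, 8.2], "delta_pos": [0.007, -0.0046, 0], "jaw": 0.04},
    {"angular": [0, 0, 8.2], "delta_pos": [0.007, -0.0046, 0], "jaw": 0.04},
    {"angular": [0, 0, 8.2], "delta_pos": [0.007, -0.0046, 0], "jaw": 0.04},
    {"angular": [0, 0, 8.2], "delta_pos": [0.007, -0.0046, 0], "jaw": 0.04},
    {"angular": [0, 0, 8.0], "delta_pos": [0.007, -0.0046, 0], "jaw": 0.04},
    {"angular": [0, 0, 0], "delta_pos": [0, 0, 0], "jaw": 0.04},
    {"angular": [0, 0, 0], "delta_pos": [0, 0, 0], "jaw": 0.04},
    {"angular": [0, 0, 0], "delta_pos": [0, 0, 0], "jaw": 0.04}
  ]
}}

```text
t: 13.75
tcp_pos: [0.5547, 0.0271, 0.3134]
orientation: [0.649, 0.761, -0.0, -0.001]
wrist_force: [1.2, -0.8, -0.2]
gripper_width: 0.469
grip_force: 0.0
```

>>> {"api": "jog_arm", "payload": {
  "moves": [
    {"angular": [0, 0, 0], "delta_pos": [0.0033, -0.001, -0.03], "jaw": 0.04},
    {"angular": [0, 0, 0], "delta_pos": [0, 0, -0.03], "jaw": 0.04},
    {"angular": [0, 0, 0], "delta_pos": [0, 0, -0.03], "jaw": 0.04},
    {"angular": [0, 0, 0], "delta_pos": [0, 0, -0.02], "jaw": 0.04},
    {"angular": [0, 0, 0], "delta_pos": [0, 0, -0.011], "jaw": 0.04},
    {"angular": [0, 0, 0], "delta_pos": [0, 0, 0], "jaw": 0.04},
    {"angular": [0, 0, 0], "delta_pos": [0, 0, 0], "jaw": 0.04},
    {"angular": [0, 0, 0], "delta_pos": [0, 0, 0], "jaw": 0.0},
    {"angular": [0, 0, 0], "delta_pos": [0, 0, 0], "jaw": 0.0},
    {"angular": [0, 0, 0], "delta_pos": [0, 0, 0], "jaw": 0.0},
    {"angular": [0, 0, 0], "delta_pos": [0, 0, 0], "jaw": 0.0},
    {"angular": [0, 0, 0], "delta_pos": [0, 0, 0], "jaw": 0.0},
    {"angular": [0, 0, 0], "delta_pos": [0, 0, 0], "jaw": 0.0}
  ]
}}

```text
t: 15.05
tcp_pos: [0.5582, 0.0256, 0.1941]
orientation: [0.649, 0.761, -0.0, -0.0]
wrist_force: [-2.9, -0.5, 7.0]
gripper_width: 0.119
grip_force: 58.5
```

>>> {"api": "jog_arm", "payload": {
  "moves": [
    {"angular": [0, 0, 0], "delta_pos": [-0.001, -0.00016, 0], "jaw": 0.0},
    {"angular": [0, 0, 0], "delta_pos": [-0.002, -0.00032, 0], "jaw": 0.0},
    {"angular": [0, 0, 0], "delta_pos": [-0.003, -0.00048, 0], "jaw": 0.0},
    {"angular": [0, 0, 0], "delta_pos": [-0.004, -0.00064, 0], "jaw": 0.0},
    {"angular": [0, 0, 0], "delta_pos": [-0.004, -0.00064, 0], "jaw": 0.0},
    {"angular": [0, 0, 0], "delta_pos": [-0.004, -0.00064, 0], "jaw": 0.0},
    {"angular": [0, 0, 0], "delta_pos": [-0.004, -0.00064, 0], "jaw": 0.0},
    {"angular": [0, 0, 0], "delta_pos": [-0.004, -0.00064, 0], "jaw": 0.0},
    {"angular": [0, 0, 0], "delta_pos": [-0.004, -0.00064, 0], "jaw": 0.0},
    {"angular": [0, 0, 0], "delta_pos": [-0.003, -0.00048, 0], "jaw": 0.0},
    {"angular": [0, 0, 0], "delta_pos": [-0.002, -0.00032, 0], "jaw": 0.0},
    {"angular": [0, 0, 0], "delta_pos": [-0.001, -0.00016, 0], "jaw": 0.0},
    {"angular": [0, 0, 0], "delta_pos": [0, 0, 0], "jaw": 0.0}
  ]
}}

```text
t: 16.35
tcp_pos: [0.5242, 0.0203, 0.1941]
orientation: [0.648, 0.761, 0.002, 0.002]
wrist_force: [1.3, 0.9, 8.1]
gripper_width: 0.116
grip_force: 59.0
```

>>> {"api": "jog_arm", "payload": {
  "moves": [
    {"angular": [0, 0, 0], "delta_pos": [-0.001, -0.00016, 0], "jaw": 0.0},
    {"angular": [0, 0, 0], "delta_pos": [-0.002, -0.00032, 0], "jaw": 0.0},
    {"angular": [0, 0, 0], "delta_pos": [-0.003, -0.00048, 0], "jaw": 0.0},
    {"angular": [0, 0, 0], "delta_pos": [-0.004, -0.00064, 0], "jaw": 0.0},
    {"angular": [0, 0, 0], "delta_pos": [-0.004, -0.00064, 0], "jaw": 0.0},
    {"angular": [0, 0, 0], "delta_pos": [-0.004, -0.00064, 0], "jaw": 0.0},
    {"angular": [0, 0, 0], "delta_pos": [-0.004, -0.00064, 0], "jaw": 0.0},
    {"angular": [0, 0, 0], "delta_pos": [-0.004, -0.00064, 0], "jaw": 0.0},
    {"angular": [0, 0, 0], "delta_pos": [-0.004, -0.00064, 0], "jaw": 0.0},
    {"angular": [0, 0, 0], "delta_pos": [-0.004, -0.00064, 0], "jaw": 0.0},
    {"angular": [0, 0, 0], "delta_pos": [-0.003, -0.00048, 0], "jaw": 0.0},
    {"angular": [0, 0, 0], "delta_pos": [-0.002, -0.00032, 0], "jaw": 0.0},
    {"angular": [0, 0, 0], "delta_pos": [-0.002, -0.00032, 0], "jaw": 0.0},
    {"angular": [0, 0, 0], "delta_pos": [-0.001, -0.00016, 0], "jaw": 0.0},
    {"angular": [0, 0, 0], "delta_pos": [0, 0, 0], "jaw": 0.0},
    {"angular": [0, 0, 0], "delta_pos": [0, 0, 0], "jaw": 0.0}
  ]
}}

```text
t: 17.95
tcp_pos: [0.4823, 0.0137, 0.1941]
orientation: [0.648, 0.761, 0.002, 0.002]
wrist_force: [2.4, 0.6, 10.0]
gripper_width: 0.12
grip_force: 59.2
```

The sled has travelled about 77 mm. I'll release, rise, back off to the side and check.

>>> {"api": "jog_arm", "payload": {
  "moves": [
    {"angular": [0, 0, 0], "delta_pos": [0, 0, 0], "jaw": 0.03},
    {"angular": [0, 0, 0], "delta_pos": [0, 0, 0], "jaw": 0.03},
    {"angular": [0, 0, 0], "delta_pos": [0, 0, 0], "jaw": 0.03},
    {"angular": [0, 0, 0], "delta_pos": [0, 0, 0], "jaw": 0.03},
    {"angular": [0, 0, 0], "delta_pos": [0, 0, 0.02], "jaw": 0.03},
    {"angular": [0, 0, 0], "delta_pos": [0, 0, 0.03], "jaw": 0.03},
    {"angular": [0, 0, 0], "delta_pos": [0, 0, 0.04], "jaw": 0.03},
    {"angular": [0, 0, 0], "delta_pos": [0, 0, 0.04], "jaw": 0.03},
    {"angular": [0, 0, 0], "delta_pos": [-0.03, 0, 0], "jaw": 0.03},
    {"angular": [0, 0, 0], "delta_pos": [-0.04, 0, 0], "jaw": 0.03},
    {"angular": [0, 0, 0], "delta_pos": [-0.01, 0.04, 0], "jaw": 0.03},
    {"angular": [0, 0, 0], "delta_pos": [-0.01, 0.04, 0], "jaw": 0.03},
    {"angular": [0, 0, 0], "delta_pos": [-0.02, 0.04, 0], "jaw": 0.03},
    {"angular": [0, 0, 0], "delta_pos": [-0.02, 0.04, 0], "jaw": 0.03},
    {"angular": [0, 0, 0], "delta_pos": [-0.02, 0.04, 0], "jaw": 0.03},
    {"angular": [0, 0, 0], "delta_pos": [0, 0, 0], "jaw": 0.03},
    {"angular": [0, 0, 0], "delta_pos": [0, 0, 0], "jaw": 0.03}
  ]
}}

```text
t: 19.65
tcp_pos: [0.33, 0.2138, 0.3228]
orientation: [0.647, 0.762, -0.0, -0.0]
wrist_force: [0.8, -0.4, -0.1]
gripper_width: 0.349
grip_force: 0.0
```

```bash
python3 - <<'E'
from h import *
a=snapshot('scene')[150:310,210:345];b=snapshot('top')[200:370,190:410]
a=cv2.resize(a,(330,390));b=cv2.resize(b,(465,360));b=cv2.copyMakeBorder(b,0,30,0,0,0)
cv2.imwrite('pics/p5.png',np.hstack([a,b]))
f=465/220
for nm,X in [('sledpost',[.4823,.0137,.147]),('boltdisc',[.470,.083,.206]),('act',[.4935,-.039,.18])]: 
    q=pix('top',X)-[190,200];print(nm,q[0]*f+330,q[1]*360/170)
E
```

```text
sledpost 630.8687496745401 233.0436046637882
boltdisc 547.8765410008025 251.92598555705845
act 700.8565615293091 216.95037599113908
```

View pics/p5.png

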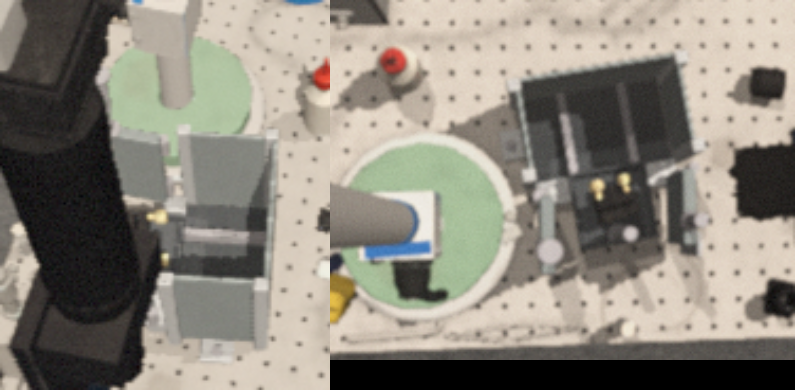

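The sled is out, with its post at (630,233) as predicted. The mount stands upright on it, with its brass knobs at (598,188) and (625,182). Both leaves are wide open, the bystanders are in place and the arm is clear.

```bash
python3 -c "
from cell import *
print(job_done())"
```

```text
the job is handed in; nothing more can be done
None
```

I handed the job in: the last pictures show both leaves wide open (about 80° right, 99° left), the bolt was fully drawn, and the sled is about 77 mm out with the mirror mount upright on it; the bystanders looked undisturbed, and no verdict came back.

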